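# Check the tyre pressure of a linen trolley wheel with a stick gauge

### The arm

A 6-joint arm with a two-finger parallel gripper is mounted at the origin on a cart in front of the work surface, level with it; the furniture and walls round the work are solid. World frame = base frame: x ahead of the robot, y to its left, z up, the work surface at z = 0. Lengths are in m, angles in rad, forces in N, time in s.
With the tool pointing down it reaches from about 0.35 to 0.85 m from the base axis. Payload 8.1 kg.
Tool frame: the origin (TCP) lies midway between the tips of the shut fingers; the grasp point (between the pads) lies ctrl.grasp_offset behind it (ctrl.grasp_offset is the distance from the TCP to the grasp point, in m); z points along the fingers, y is the line along which they close (so a half turn about z gives the same grasp; the last joint's range is limited). The gripper opens to 93 mm and grips with 3 to 60 N. Pads are 15 mm wide; open, the fingers measure 128 mm over their backs; the gripper's body (75 mm by 188 mm) begins 65 mm behind the grasp point.
Start: joints at [1.262, 0.13, 1.488, -0, 1.523, -0.085], TCP at [0.133, 0.585, 0.219] pointing down, gripper open.
Joint ranges: [-2.96, 2.96], [-0.89, 2.26], [0.02, 2.5], [-1.34, 4.48], [0, 2.73], [-2.66, 2.66]. Speed limits (rad/s): [2.39, 2.39, 2.79, 3.14, 3.14, 3.14].

### API

Orientations are given as a unit quaternion [w, x, y, z].
In Python, from cell import ctrl gives the robot as it stands. The module is installed in compiled form; this text tells all that it offers.
- The arm moves only by the tool send_rows, never from a script. Its argument "motion" is a list of rows, each a list of 2 entries, a list of its own where there are three numbers: the shift along the tool's x, y, z in cm, then the turn, a rotation vector about the tool's x, y, z in rad. In form: [[[tx, ty, tz], [wx, wy, wz]], ...]. A call has 1 to 5 rows; each row is the pose to reach, as a shift and turn from the pose commanded when the call began, along the tool's axes at that moment; what a row does not reach only later rows make up. A row lasts 1/8 s, in which the tool goes at most 62.5 mm and 10.7 degrees, less where a joint would pass 70% of its speed; a pose out of reach is approached as far as the arm can. A call with a gripper value outside its range is refused whole. "hand" is the closure, from -1 (fully open) to 1 (shut), so that 0 is half open, set as the call begins (left out, the last holds). The fingers move at their own pace and stop on an object; "force" is the grip in N (left out, the last holds). Time passes only in rows, so rows that repeat a pose let the fingers close. It gives the time, the measured TCP pose, the force, the opening and the grip force at its end, in the units of the state.
- ctrl.state(): the state, without advancing time (a new reading comes with each control period).
- ctrl.snapshot(name): name is "scene" or "top" or "wrist"; returns a dict with "image" (480x640x3 uint8, red, green, blue), "camera_matrix" (3x3 intrinsics, pixels), "pose" (4x4, takes a point from camera to world coordinates); the wrist camera has in their place "T_tool_cam" (4x4, takes a point from camera to tool coordinates, whose origin is the TCP and whose axes are the flange's). Camera axes: x right, y down, z forward; pixel columns grow to the right and rows downward; lengths in m; the calibration is good to about 2 mm. The wrist camera is an equidistant fisheye: a pixel r from the principal point sees the ray r / f radians off the axis. A picture is of the moment at which its call begins: read the wrist's pose just before it. There is no depth.
- ctrl.job_done(): hands the job in; it is judged then, once.
The state is a dict: "t": time; "joint_pos": joint angles; "qd": joint speeds; "joint_torque": joint torques, N m; "tcp_pos": TCP position; "tcp_rot": TCP orientation; "contact_force": force on the tool from outside, world axes, zero at the start; "wrist_torque": the same for the moment, N m; "width": opening from 0.0 (shut) to 1.0 (fully open); "finger_force": force on a finger pad.
Only numpy, scipy, OpenCV 4.12 (cv2) and the standard library are available. Lean on these libraries where they do the work, as an engineer would, in place of code of your own. Each camera call takes 0.05 s, during which the arm holds its last target. There are 200 camera calls.

### The job

The linen trolley's wheel is off and lies on the worktop: check its tyre. Take the stick gauge out of the tool block, set it squarely on the wheel's valve and push it home firmly enough to seal (at least 10 N, but never as much as 25 N, which would hurt the valve); once the air has pushed the rod out, hold it steady there for two seconds so that I can read it. Then stand the gauge back in its hole and leave everything else as it lies.

Things in the scene. Friction and masses are not known exactly. Their poses are not given: they have to be found in the camera images.
- gauge: Stick pressure gauge, 90 g, 118 mm tall, upright, mouth down in the block's middle hole. Origin: centre of the mouth (lower end), z up its axis. Brass chuck 22 mm across to 26 mm up, then a round steel barrel 18 mm across (grip about 100 mm up). Chuck bore 12 mm wide, 14 mm deep to its hard seat, lead-in 16 mm wide at the mouth. A sprung foot inside reaches 5 mm below the seat.
- gauge_rod (a joint): How far the white rod (6 mm across) stands out of the gauge's top, m: 0 at rest, about 0.011 to 0.025 (by the hidden pressure) once the gauge is seated on the valve, at most 0.029; keep that room free above the barrel. It rises 7 mm for each mm the foot is pushed in and springs back when the gauge is taken off.
- wheel: Trolley wheel with air tyre, 230 mm across, 60 mm thick, fixed, lying flat; origin at the centre of its underside, on the worktop. The brass valve stem stands upright, 62 mm from the axis along the wheel's x.
- valve_root (a point): Foot of the valve stem on the rim, 30 mm above the worktop, z up along the stem. Stem 10 mm across; its open lip is 37 to 51 mm above this point: that differs each time and is not told, so find the seat by feel. The core pin, 1 mm below the lip, yields under about 4 to 7 N (hidden pressure): the push is felt up to 4 mm before the seat, the seat itself is hard.
- hole (a point): Centre of the mouth of the gauge's hole, on top of the wooden tool block (64 x 140 x 45 mm, fixed); z is up, y along the block's length. The hole is 26 mm across and 32 mm deep. 46 mm to either side along y stand two small tools, at most 80 mm above the worktop.
- spanner: bystander: steel spanner 190 mm long lying to the left of the wheel; origin at its middle on the underside
- tape: bystander: roll of brown packing tape, 92 mm across, 48 mm tall, at the front right; origin at the centre of its underside
- notebook: bystander: notebook 148 x 109 x 14 mm lying at the front left with a pen on it; origin at the centre of its underside
- mug: bystander: mug 97 mm tall behind the tool block on the right; origin at the centre of its underside
Things that resemble listed ones, but are neither listed nor needed, are in the scene too. What is meant by the gauge is not turquoise, and is the larger of those in its own colour.

How it is judged:
By the outcome, as a careful person would: the job done as asked, in the order asked, and still so for the second after the job is handed in, with the robot touching nothing.
It also fails if it takes over 69 s, if anything falls off the work surface, if the arm or the gripper's body presses on something with over 40 N, if the wrist force passes 120 N, or if a joint passes its speed limit or range.

## Working session

There is one attempt and no reset: what is moved stays moved. The work goes in short steps, Python scripts to look and compute and a tool call to move; the robot and the scene stay as the last step left them, time stands still between calls to the robot, and variables do not carry over. Pictures are saved under pics/ and viewed, at most 10 in all, crops included, and the job is handed in when it is done.

Besides the shell and the picture viewer there is one more tool, called after ">>>" by a JSON object that holds its "method" and its "body", one argument or row to a line. send_rows: Moves the arm, as the interface text tells. Its arguments: {"type":"object","properties":{"motion":{"type":"array","items":{"type":"array"}},"hand":{"type":"number"},"force":{"type":"number"}},"required":["motion"]}

```bash
mkdir -p pics
cat > h.py <<'E'
import numpy as np, cv2
from cell import ctrl
from scipy.spatial.transform import Rotation as R
def ray(s,u,v):
    K=s['camera_matrix'];T=s['pose'];d=T[:3,:3]@np.linalg.inv(K)@[u,v,1];return T[:3,3],d
def atz(s,u,v,z):
    o,d=ray(s,u,v);return o+d*(z-o[2])/d[2]
def proj(s,p):
    T=np.linalg.inv(s['pose']);q=s['camera_matrix']@(T[:3,:3]@p+T[:3,3]);return q[:2]/q[2]
def tri(s1,p1,s2,p2):
    o,d=ray(s1,*p1);a,b=ray(s2,*p2);d=d/np.linalg.norm(d);b=b/np.linalg.norm(b)
    t=np.linalg.lstsq(np.c_[d,-b],a-o,rcond=None)[0];x=o+d*t[0];y=a+b*t[1];return (x+y)/2,np.linalg.norm(x-y)
E
python3 - <<'E'
from h import *
import pickle
D={}
for n in('scene','top'):
    s=ctrl.snapshot(n);cv2.imwrite(f'pics/{n}0.png',s['image'][...,::-1]);D[n]=s;print(n,s['camera_matrix'].tolist(),s['pose'].round(3).tolist())
pickle.dump(D,open('d.pkl','wb'))
print(ctrl.state(),ctrl.grasp_offset)
E
```

```text
scene [[437.5401537758976, 0.0, 322.79747344473253], [0.0, 437.5401537758976, 236.12650256951872], [0.0, 0.0, 1.0]] [[0.681, -0.573, 0.457, 0.122], [-0.733, -0.538, 0.417, -0.371], [0.007, -0.618, -0.786, 0.831], [0.0, 0.0, 0.0, 1.0]]
top [[456.86312480374613, 0.0, 317.83382517305165], [0.0, 456.86312480374613, 240.0535290881515], [0.0, 0.0, 1.0]] [[-0.028, -0.995, 0.097, 0.446], [-1.0, 0.027, -0.007, 0.013], [0.005, -0.097, -0.995, 1.017], [0.0, 0.0, 0.0, 1.0]]
{'t': 0.1, 'joint_pos': array([ 1.26161403e+00,  1.31065156e-01,  1.48916889e+00,  3.39405737e-06,
        1.52302355e+00, -8.53875465e-02]), 'qd': array([-3.10060986e-04, -2.51208978e-03, -1.84476254e-03, -6.16584405e-04,
        1.30520071e-04,  8.21230492e-05]), 'joint_torque': array([ 2.55804247e-03, -5.61339211e+01, -4.93095624e+01,  7.71346595e-02,
        2.91431823e-02, -8.60390082e-05]), 'tcp_pos': array([0.13296955, 0.58454674, 0.21770542]), 'tcp_rot': array([-1.64832930e-04,  1.11664052e-01,  9.93745665e-01, -8.15991326e-04]), 'contact_force': array([-0.35345457, -0.3751692 ,  0.12239151]), 'wrist_torque': array([ 0.00501596, -0.0360594 ,  0.00383919]), 'finger_force': 0.0, 'width': 0.9991695766457552} 0.0188
```

View pics/scene0.png

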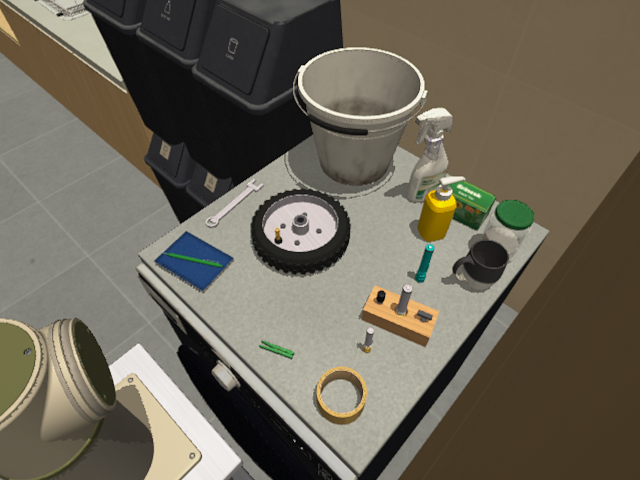

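View pics/top0.png

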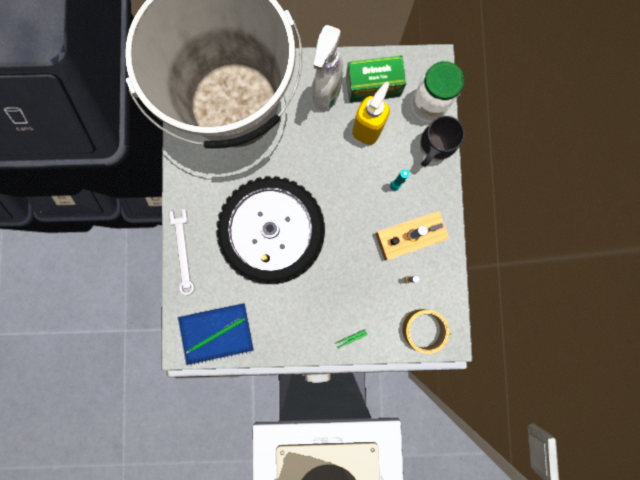

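Three gauge-like things appear. In the scene view they are the steel one in the block (405,298), a smaller steel one on the worktop (368,340) and a turquoise one (426,262). The one in the block fits: it is not turquoise, it is the larger steel one, and it stands in the middle hole. I'll confirm that in one enlarged crop.

Run:
```python
from h import *
import pickle
D=pickle.load(open('d.pkl','rb'))
def c(n,x,y,w,h):
    return cv2.resize(D[n]['image'][y:y+h,x:x+w,::-1],None,fx=4,fy=4,interpolation=cv2.INTER_CUBIC)
a=np.hstack([c('scene',350,270,100,90),c('top',370,200,100,90)])
b=np.hstack([c('scene',250,200,100,60),c('top',220,215,100,60)])
cv2.imwrite('pics/crop1.png',np.vstack([a,b]))
```

```text
(no output)
```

View pics/crop1.png

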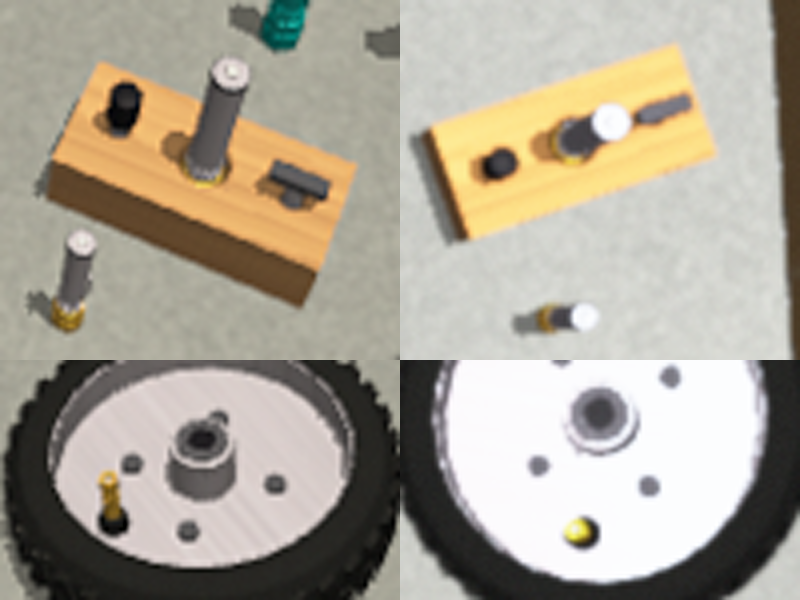

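The crop confirms it. The block holds the large steel gauge: top centre at scene (407.8,287.5) and top (422.8,230.8). The smaller steel gauge stands alone in front of it. The valve lip is at scene (276.8,229.8) and top (264.3,257.5).

Run:
```python
from h import *
import pickle
D=pickle.load(open('d.pkl','rb'));S,T=D['scene'],D['top']
print('gauge top',tri(S,(407.75,287.5),T,(422.75,230.75)),atz(S,407.75,287.5,.131),atz(T,422.75,230.75,.131))
c=[atz(T,*p,.045) for p in[(378,232),(439.5,210.75),(448.75,238.75),(387,260)]]
print('block',np.round(c,4),np.mean(c,0)); print(np.linalg.norm(c[1]-c[0]),np.linalg.norm(c[2]-c[1]), np.arctan2(*(c[0]-c[1])[[1,0]]))
c=[atz(S,350+x/4,270+y/4,.045) for x,y in[(100,62),(357,165),(310,270),(50,160)]]
print('blockS',np.round(c,4),np.mean(c,0))
print('lip',tri(S,(276.75,229.75),T,(264.25,257.5)))
for z in(.067,.074,.081):print(z,atz(S,276.75,229.75,z),atz(T,264.25,257.5,z))
print('root',atz(S,278.5,240.5,.03),atz(T,266,258,.035))
# hub
print('hub',atz(T,220+200/4,215+57/4,.06), 'tyre', [atz(T,*p,.05) for p in [(217,230),(325,230),(271,177),(271,283)]])
for z in (0,.06):print('tape',atz(T,427,331,z))
print('rings',[atz(T,*p,0) for p in[(400,180),(410,282),(442,138)]])
```

```text
gauge top (array([ 0.54451769, -0.19899713,  0.1351649 ]), np.float64(0.00247903537642329)) [ 0.54807601 -0.19875846  0.131     ] [ 0.54410774 -0.19906185  0.131     ]
block [[ 0.5536 -0.1236  0.045 ]
 [ 0.596  -0.2579  0.045 ]
 [ 0.535  -0.2745  0.045 ]
 [ 0.4931 -0.1403  0.045 ]] [ 0.54441069 -0.19908292  0.045     ]
0.14084328628311146 0.0632671747326989 1.8768050487796752
blockS [[ 0.5573 -0.1244  0.045 ]
 [ 0.5985 -0.2572  0.045 ]
 [ 0.5347 -0.2724  0.045 ]
 [ 0.4947 -0.1422  0.045 ]] [ 0.54628987 -0.19903628  0.045     ]
lip (array([0.50420529, 0.11699883, 0.07469787]), np.float64(0.0012507932810075278))
0.067 [0.50857481 0.1215528  0.067     ] [0.50420118 0.11825388 0.067     ]
0.074 [0.50503166 0.11703937 0.074     ] [0.50376876 0.1174778  0.074     ]
0.081 [0.5014885  0.11252594 0.081     ] [0.50333635 0.11670172 0.081     ]
root [0.50808145 0.11920675 0.03      ] [0.50499964 0.11806124 0.035     ]
hub [0.56389618 0.1059541  0.06      ] tyre [array([0.56657003, 0.21964376, 0.05      ]), array([ 0.56036235, -0.01012168,  0.05      ]), array([0.67837703, 0.10279497, 0.05      ]), array([0.45112378, 0.10681318, 0.05      ])]
tape [ 0.33704908 -0.22872877  0.        ]
tape [ 0.34345204 -0.21446398  0.06      ]
rings [array([ 0.67577103, -0.184587  ,  0.        ]), array([ 0.4451256 , -0.19642389,  0.        ]), array([ 0.77095575, -0.28515063,  0.        ])]
```

>>> {"method": "send_rows", "body": {
  "motion": [
    [[-3.8, -4.5, 0], [0, 0, 0]],
    [[-7.7, -9.0, 0], [0, 0, 0]],
    [[-11.5, -13.4, 0], [0, 0, 0]],
    [[-15.4, -17.9, 0], [0, 0, 0]],
    [[-19.2, -22.4, 0], [0, 0, 0]]
  ],
  "hand": -0.3
}}

```text
t: 0.72
tcp_pos: [0.271, 0.3222, 0.2183]
tcp_rot: [0.0, 0.111, 0.994, -0.0]
contact_force: [-0.2, -0.4, 0.6]
width: 0.653
finger_force: 0.0
```

>>> {"method": "send_rows", "body": {
  "motion": [
    [[-3.8, -4.5, 0], [0, 0, 0]],
    [[-7.7, -9.0, 0], [0, 0, 0]],
    [[-11.5, -13.4, 0], [0, 0, 0]],
    [[-15.4, -17.9, 0], [0, 0, 0]],
    [[-19.2, -22.4, 0], [0, 0, 0]]
  ]
}}

```text
t: 1.35
tcp_pos: [0.4085, 0.0611, 0.2185]
tcp_rot: [0.0, 0.112, 0.994, 0.0]
contact_force: [-0.4, 0.8, 0.4]
width: 0.648
finger_force: 0.0
```

>>> {"method": "send_rows", "body": {
  "motion": [
    [[-3.8, -4.5, 0], [0, 0, 0]],
    [[-7.7, -9.0, 0], [0, 0, 0]],
    [[-11.5, -13.4, 0], [0, 0, 0]],
    [[-15.4, -17.9, 0], [0, 0, 0]],
    [[-19.2, -22.4, 0], [0, 0, 0]]
  ]
}}

```text
t: 1.98
tcp_pos: [0.5461, -0.1999, 0.2181]
tcp_rot: [-0.0, 0.112, 0.994, 0.0]
contact_force: [1.6, 0.9, 0.7]
width: 0.652
finger_force: 0.0
```

>>> {"method": "send_rows", "body": {
  "motion": [
    [[0, 0, 0], [0, 0, 0]],
    [[0, 0, 0], [0, 0, 0]]
  ]
}}

```text
t: 2.22
tcp_pos: [0.5451, -0.1977, 0.2178]
tcp_rot: [-0.001, 0.112, 0.994, 0.0]
contact_force: [0.7, -0.1, 0.7]
width: 0.65
finger_force: 0.0
```

```bash
cat >> h.py <<'E'
def rot():
    q=ctrl.state()['tcp_rot'];return R.from_quat([q[1],q[2],q[3],q[0]]).as_matrix()
def go(p):  # cm, tool axes
    return (rot().T@(np.array(p)-ctrl.state()['tcp_pos'])*100).round(2)
def wray(s,st,u,v):
    K=s['camera_matrix'];x=np.array([u-K[0,2],v-K[1,2]]);r=np.linalg.norm(x);th=r/K[0,0]
    d=np.r_[np.sin(th)*x/r,np.cos(th)];q=st['tcp_rot'];M=R.from_quat([q[1],q[2],q[3],q[0]]).as_matrix();T=s['T_tool_cam']
    return M@T[:3,3]+st['tcp_pos'],M@T[:3,:3]@d
def wproj(s,st,p):
    q=st['tcp_rot'];M=R.from_quat([q[1],q[2],q[3],q[0]]).as_matrix();T=np.linalg.inv(s['T_tool_cam']);c=T[:3,:3]@(M.T@(np.array(p)-st['tcp_pos']))+T[:3,3]
    K=s['camera_matrix'];n=np.linalg.norm(c[:2]);return K[[0,1],[2,2]]+K[0,0]*np.arctan2(n,c[2])*c[:2]/n
E
python3 - <<'E'
from h import *
st=ctrl.state();print(st['t'],st['tcp_pos'],st['joint_pos'],st['width'],st['contact_force'],rot()[:,2])
s=ctrl.snapshot('wrist');print(s['camera_matrix'],s['T_tool_cam'].round(3))
im=np.ascontiguousarray(s['image'][...,::-1])
for p in[(.545,-.199,.131),(.545,-.199,.045)]:print(wproj(s,st,p))
cv2.imwrite('pics/w1.png',im);print(go((.545,-.199,.094)))
E
```

```text
2.225 [ 0.54513461 -0.19768026  0.21784593] [-4.36548132e-01  7.84004024e-02  1.54527574e+00  3.96167674e-04
  1.51973544e+00 -1.78297013e+00] 0.6500387177074984 [ 0.74092444 -0.072964    0.73401165] [-0.00148105  0.00112761 -0.99999827]
[[371.64829954   0.         314.36519437]
 [  0.         371.64829954 240.68157075]
 [  0.           0.           1.        ]] [[-0.    -0.959 -0.282  0.079]
 [ 1.    -0.     0.     0.   ]
 [-0.    -0.282  0.959 -0.166]
 [ 0.     0.     0.     1.   ]]
[312.27031172 247.61986468]
[312.69025685 220.24291474]
[-0.03 -0.19 12.44]
```

View pics/w1.png

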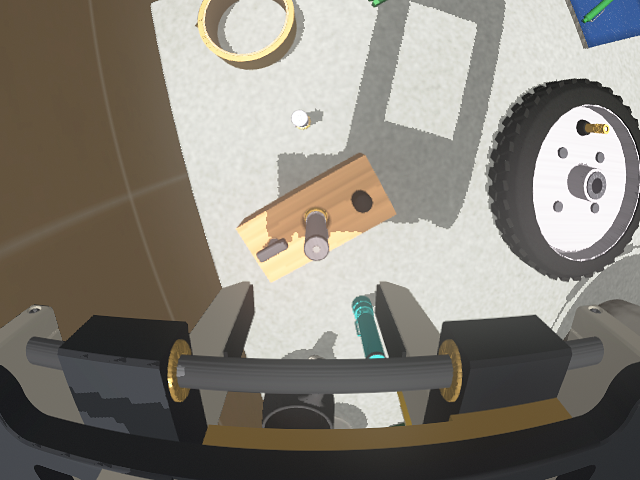

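The wrist view shows the gauge top at (316,249), which is 3–4 px from the prediction. So the fingers straddle it, and it matches the steel gauge in the block. I'll descend and grip.

>>> {"method": "send_rows", "body": {
  "motion": [
    [[0, 0, 3], [0, 0, 0]],
    [[0, 0, 6], [0, 0, 0]],
    [[0, 0, 9], [0, 0, 0]],
    [[0, 0, 11.5], [0, 0, 0]],
    [[0, 0, 12.4], [0, 0, 0]]
  ]
}}

```text
t: 2.9
tcp_pos: [0.5446, -0.1962, 0.0936]
tcp_rot: [-0.001, 0.111, 0.994, 0.0]
contact_force: [-0.0, -0.2, -0.1]
width: 0.651
finger_force: 0.0
```

>>> {"method": "send_rows", "body": {
  "motion": [
    [[0, 0, 0], [0, 0, 0]],
    [[0, 0, 0], [0, 0, 0]]
  ]
}}

```text
t: 3.15
tcp_pos: [0.5465, -0.1981, 0.0963]
tcp_rot: [0.001, 0.111, 0.994, -0.0]
contact_force: [-0.5, -0.6, -0.1]
width: 0.648
finger_force: 0.0
```

>>> {"method": "send_rows", "body": {
  "motion": [
    [[0, 0, 0], [0, 0, 0]],
    [[0, 0, 0], [0, 0, 0]],
    [[0, 0, 0], [0, 0, 0]],
    [[0, 0, 0], [0, 0, 0]],
    [[0, 0, 0], [0, 0, 0]]
  ],
  "hand": 1,
  "force": 10
}}

```text
t: 3.78
tcp_pos: [0.5456, -0.198, 0.0946]
tcp_rot: [-0.0, 0.112, 0.994, 0.0]
contact_force: [0.4, 0.1, 0.6]
width: 0.193
finger_force: 10.0
```

>>> {"method": "send_rows", "body": {
  "motion": [
    [[0, 0, 0], [0, 0, 0]],
    [[0, 0, 0], [0, 0, 0]],
    [[0, 0, 0], [0, 0, 0]]
  ]
}}

```text
t: 4.15
tcp_pos: [0.5456, -0.198, 0.0946]
tcp_rot: [-0.0, 0.112, 0.994, -0.0]
contact_force: [0.5, 0.5, -1.0]
width: 0.194
finger_force: 10.0
```

>>> {"method": "send_rows", "body": {
  "motion": [
    [[0, 0, 0], [0, 0, 0]],
    [[0, 0, 0], [0, 0, 0]],
    [[0, 0, -0.5], [0, 0, 0]],
    [[0, 0, -1.5], [0, 0, 0]],
    [[0, 0, -3], [0, 0, 0]]
  ],
  "force": 45
}}

```text
t: 4.78
tcp_pos: [0.5455, -0.1979, 0.1254]
tcp_rot: [-0.0, 0.112, 0.994, 0.0]
contact_force: [1.3, 0.5, -0.9]
width: 0.185
finger_force: 45.0
```

>>> {"method": "send_rows", "body": {
  "motion": [
    [[0, 0, -2], [0, 0, 0]],
    [[0, 0, -4], [0, 0, 0]],
    [[0, 0, -6], [0, 0, 0]],
    [[0, 0, -8], [0, 0, 0]],
    [[0, 0, -9], [0, 0, 0]]
  ]
}}

```text
t: 5.4
tcp_pos: [0.5463, -0.1983, 0.2167]
tcp_rot: [0.001, 0.112, 0.994, -0.0]
contact_force: [0.5, 0.1, -1.2]
width: 0.184
finger_force: 45.0
```

>>> {"method": "send_rows", "body": {
  "motion": [
    [[0, 0, 0], [0, 0, 0]],
    [[0, 0, 0], [0, 0, 0]],
    [[0, 0, 0], [0, 0, 0]]
  ]
}}

```text
t: 5.78
tcp_pos: [0.5451, -0.1978, 0.2134]
tcp_rot: [-0.001, 0.112, 0.994, 0.0]
contact_force: [-0.3, -0.1, -1.6]
width: 0.186
finger_force: 45.0
```

Run:
```python
from h import *
st=ctrl.state();print(st['t'],st['tcp_pos'],st['tcp_rot'],st['width'],st['contact_force'])
s=ctrl.snapshot('wrist');M=rot()
for z in(.0188+.018,.0188-.1+.0+.0):
    pass
for d,n in((-.0188-.018,'top'),(-.0188+.1-.026,'chuck top'),(-.0188+.1,'mouth')):print(n,wproj(s,st,st['tcp_pos']+M[:,2]*d))
print('go valve',go((.5043,.1175,.2145)))
cv2.imwrite('pics/w2.png',cv2.resize(s['image'][100:400,215:415,::-1],None,fx=2,fy=2,interpolation=cv2.INTER_CUBIC))
```

```text
5.775 [ 0.54507233 -0.19779527  0.21344699] [-9.29599655e-04  1.11686973e-01  9.93742956e-01  3.05238801e-04] 0.1855537252528985 [-0.34295893 -0.1246911  -1.64169666]
top [314.1169456  338.48976658]
chuck top [314.18703287 262.16686272]
mouth [314.19895176 249.65113312]
go valve [10.99 29.84 -0.06]
```

View pics/w2.png

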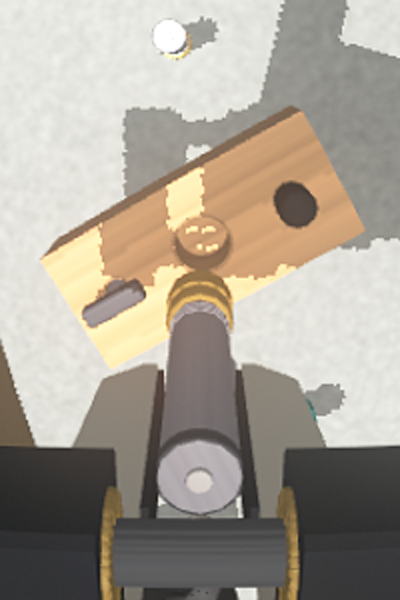

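The view shows the gauge held upright: its top is at (314.5,339) and its chuck at (315,250), both within 1–2 px of prediction. The hole now shows at (316.5,221.5). Next I'll move above the valve.

>>> {"method": "send_rows", "body": {
  "motion": [
    [[1.5, 4.1, 0], [0, 0, 0]],
    [[3.5, 9.5, 0], [0, 0, 0]],
    [[5.5, 14.9, 0], [0, 0, 0]],
    [[7.5, 20.4, 0], [0, 0, 0]],
    [[9.3, 25.3, 0], [0, 0, 0]]
  ]
}}

```text
t: 6.45
tcp_pos: [0.5104, 0.0712, 0.2143]
tcp_rot: [-0.0, 0.112, 0.994, 0.0]
contact_force: [0.8, 0.3, -1.4]
width: 0.183
finger_force: 45.0
```

>>> {"method": "send_rows", "body": {
  "motion": [
    [[1.3, 3.5, 0], [0, 0, 0]],
    [[1.7, 4.5, 0], [0, 0, 0]],
    [[1.7, 4.5, 0], [0, 0, 0]],
    [[1.7, 4.5, 0], [0, 0, 0]],
    [[1.7, 4.5, 0], [0, 0, 0]]
  ]
}}

```text
t: 7.08
tcp_pos: [0.5047, 0.1158, 0.2146]
tcp_rot: [-0.0, 0.113, 0.994, -0.0]
contact_force: [1.1, -0.3, -1.0]
width: 0.184
finger_force: 45.0
```

Run:
```python
from h import *
import pickle
st=ctrl.state();print(st['t'],st['tcp_pos'],st['tcp_rot'],st['contact_force'])
s=ctrl.snapshot('wrist');M=rot();pickle.dump((st,s),open('w3.pkl','wb'))
for p in((.5042,.1172,.0747),(.5042,.1172,.03)):print(wproj(s,st,p))
print(wproj(s,st,st['tcp_pos']+M[:,2]*.0812))
a=cv2.resize(s['image'][150:300,235:395,::-1],None,fx=4,fy=4,interpolation=cv2.INTER_CUBIC)
cv2.imwrite('pics/w3.png',a)
```

```text
7.075 [0.50473793 0.11578335 0.21456761] [-5.62462971e-05  1.12508746e-01  9.93650724e-01 -1.34542281e-04] [ 1.09765967 -0.30866691 -1.02085379]
[315.75714625 227.64189602]
[315.59850473 216.1808332 ]
[314.21656962 249.62338159]
```

View pics/w3.png

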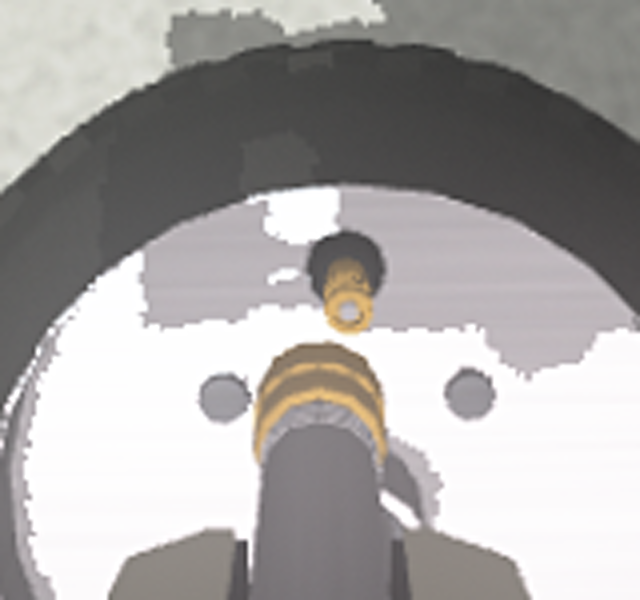

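The lip is at (322,227.8) and the stem foot at (321.3,215.8), with the gauge axis at about column 315. Relative to the gauge, the valve is about 5.9 mm along tool +y and aligned in tool x. I'll shift by that, go lower and look again.

>>> {"method": "send_rows", "body": {
  "motion": [
    [[0, 0.3, 1], [0, 0, 0]],
    [[0, 0.6, 2], [0, 0, 0]],
    [[0, 0.6, 3], [0, 0, 0]],
    [[0, 0.6, 3.5], [0, 0, 0]],
    [[0, 0.6, 3.5], [0, 0, 0]]
  ]
}}

```text
t: 7.75
tcp_pos: [0.5054, 0.1228, 0.179]
tcp_rot: [-0.001, 0.112, 0.994, -0.0]
contact_force: [0.0, -0.0, -0.8]
width: 0.189
finger_force: 45.0
```

>>> {"method": "send_rows", "body": {
  "motion": [
    [[0, 0, 0], [0, 0, 0]],
    [[0, 0, 0], [0, 0, 0]],
    [[0, 0, 0], [0, 0, 0]]
  ]
}}

```text
t: 8.12
tcp_pos: [0.5061, 0.1228, 0.18]
tcp_rot: [0.0, 0.112, 0.994, 0.0]
contact_force: [0.6, 0.3, -0.9]
width: 0.183
finger_force: 45.0
```

Run:
```python
from h import *
import pickle
st=ctrl.state();print(st['t'],st['tcp_pos'],st['tcp_rot'],st['contact_force'])
s=ctrl.snapshot('wrist');M=rot();pickle.dump((st,s),open('w4.pkl','wb'))
t=st['tcp_pos'];P=lambda x,y,z:wproj(s,st,t+M@[x,y,z]).round(1)
h=t[2]
print('root on axis',P(0,0,h-.03),[ (z,P(0,0,h-z)) for z in(.067,.074,.081)],'mouth far',P(-.011,0,.0812),'chuck top far',P(-.011,0,.0552))
S=ctrl.snapshot('scene');print('mouth in scene',proj(S,t+M[:,2]*.0812),'lip',proj(S,np.array([.5046,.1217,.074])))
a=cv2.resize(s['image'][150:300,255:375,::-1],None,fx=4,fy=4,interpolation=cv2.INTER_CUBIC)
b=cv2.resize(S['image'][180:260,240:320,::-1],None,fx=4,fy=4,interpolation=cv2.INTER_CUBIC)
b=np.vstack([b,np.zeros((280,320,3),np.uint8)])
cv2.imwrite('pics/w4.png',np.hstack([a,b]))
```

```text
8.125 [0.50606525 0.12281588 0.17999832] [3.05336956e-04 1.11669856e-01 9.93745312e-01 7.02371554e-05] [ 0.57228235  0.27393909 -0.85068988]
root on axis [314.2 225.7] [(0.067, array([314.2, 237.2])), (0.074, array([314.2, 239.7])), (0.081, array([314.2, 242.3]))] mouth far [314.2 264.4] chuck top far [314.2 278.2]
mouth in scene [274.43098516 220.92806814] lip [275.16881353 228.74680336]
```

View pics/w4.png

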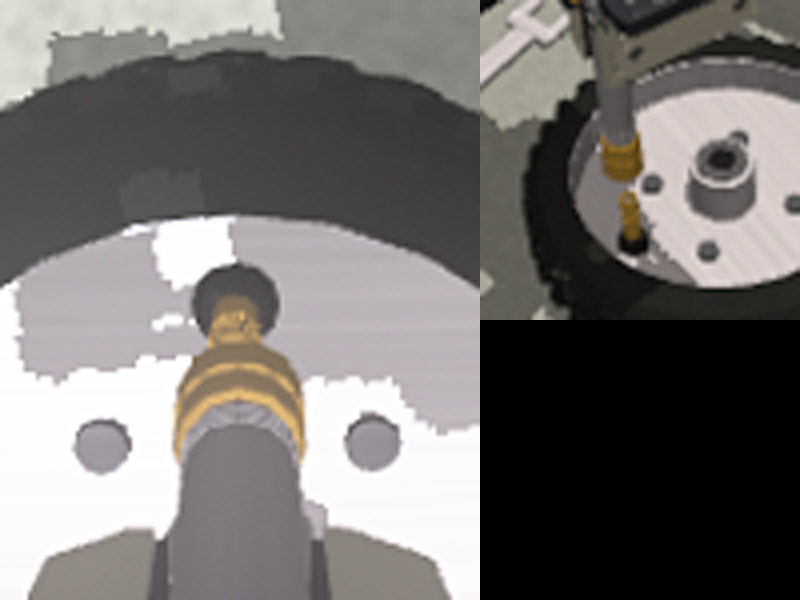

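The stem is at column 314 and the chuck at column 315. The scene view agrees the offset is about 0.7 mm, so I'll correct by that and descend, feeling for contact.

>>> {"method": "send_rows", "body": {
  "motion": [
    [[0, -0.06, 0.5], [0, 0, 0]],
    [[0, -0.06, 1], [0, 0, 0]],
    [[0, -0.06, 1.5], [0, 0, 0]],
    [[0, -0.06, 1.8], [0, 0, 0]],
    [[0, -0.06, 2], [0, 0, 0]]
  ]
}}

```text
t: 8.85
tcp_pos: [0.5056, 0.1222, 0.1593]
tcp_rot: [-0.0, 0.112, 0.994, -0.0]
contact_force: [-0.0, 0.0, -0.6]
width: 0.186
finger_force: 45.0
```

>>> {"method": "send_rows", "body": {
  "motion": [
    [[0, 0, 0.1], [0, 0, 0]],
    [[0, 0, 0.2], [0, 0, 0]],
    [[0, 0, 0.3], [0, 0, 0]],
    [[0, 0, 0.4], [0, 0, 0]],
    [[0, 0, 0.4], [0, 0, 0]]
  ]
}}

```text
t: 9.48
tcp_pos: [0.5057, 0.1222, 0.1556]
tcp_rot: [-0.0, 0.112, 0.994, -0.0]
contact_force: [-0.5, 0.9, -0.7]
width: 0.188
finger_force: 45.0
```

>>> {"method": "send_rows", "body": {
  "motion": [
    [[0, 0, 0.1], [0, 0, 0]],
    [[0, 0, 0.2], [0, 0, 0]],
    [[0, 0, 0.3], [0, 0, 0]],
    [[0, 0, 0.3], [0, 0, 0]]
  ]
}}

```text
t: 9.98
tcp_pos: [0.5056, 0.1222, 0.1525]
tcp_rot: [-0.0, 0.112, 0.994, -0.0]
contact_force: [0.4, -0.0, -1.1]
width: 0.185
finger_force: 45.0
```

>>> {"method": "send_rows", "body": {
  "motion": [
    [[0, 0, 0.1], [0, 0, 0]],
    [[0, 0, 0.2], [0, 0, 0]],
    [[0, 0, 0.2], [0, 0, 0]]
  ]
}}

```text
t: 10.35
tcp_pos: [0.5056, 0.1222, 0.1505]
tcp_rot: [-0.0, 0.112, 0.994, -0.0]
contact_force: [-1.2, -0.2, -0.8]
width: 0.185
finger_force: 45.0
```

>>> {"method": "send_rows", "body": {
  "motion": [
    [[0, 0, 0.1], [0, 0, 0]],
    [[0, 0, 0.2], [0, 0, 0]],
    [[0, 0, 0.2], [0, 0, 0]]
  ]
}}

```text
t: 10.72
tcp_pos: [0.5056, 0.1222, 0.1485]
tcp_rot: [-0.0, 0.112, 0.994, -0.0]
contact_force: [-0.3, 0.8, -1.1]
width: 0.188
finger_force: 45.0
```

>>> {"method": "send_rows", "body": {
  "motion": [
    [[0, 0, 0.1], [0, 0, 0]],
    [[0, 0, 0.2], [0, 0, 0]],
    [[0, 0, 0.2], [0, 0, 0]]
  ]
}}

```text
t: 11.1
tcp_pos: [0.5056, 0.1222, 0.1465]
tcp_rot: [-0.0, 0.112, 0.994, -0.0]
contact_force: [-0.5, 0.7, -0.3]
width: 0.186
finger_force: 45.0
```

>>> {"method": "send_rows", "body": {
  "motion": [
    [[0, 0, 0.1], [0, 0, 0]],
    [[0, 0, 0.1], [0, 0, 0]]
  ]
}}

```text
t: 11.35
tcp_pos: [0.5057, 0.1222, 0.1455]
tcp_rot: [-0.0, 0.112, 0.994, -0.0]
contact_force: [0.1, 1.2, -1.3]
width: 0.189
finger_force: 45.0
```

>>> {"method": "send_rows", "body": {
  "motion": [
    [[0, 0, 0.1], [0, 0, 0]],
    [[0, 0, 0.1], [0, 0, 0]]
  ]
}}

```text
t: 11.6
tcp_pos: [0.5057, 0.1222, 0.1445]
tcp_rot: [-0.0, 0.112, 0.994, -0.0]
contact_force: [-0.1, -0.1, -1.8]
width: 0.185
finger_force: 45.0
```

>>> {"method": "send_rows", "body": {
  "motion": [
    [[0, 0, 0.1], [0, 0, 0]],
    [[0, 0, 0.1], [0, 0, 0]]
  ]
}}

```text
t: 11.85
tcp_pos: [0.5058, 0.1222, 0.1438]
tcp_rot: [0.0, 0.112, 0.994, 0.0]
contact_force: [0.1, -0.1, 1.2]
width: 0.188
finger_force: 45.0
```

>>> {"method": "send_rows", "body": {
  "motion": [
    [[0, 0, 0.1], [0, 0, 0]],
    [[0, 0, 0.1], [0, 0, 0]]
  ]
}}

```text
t: 12.1
tcp_pos: [0.5058, 0.1222, 0.1428]
tcp_rot: [0.0, 0.112, 0.994, 0.0]
contact_force: [-0.1, -0.6, 2.2]
width: 0.187
finger_force: 45.0
```

>>> {"method": "send_rows", "body": {
  "motion": [
    [[0, 0, 0.1], [0, 0, 0]],
    [[0, 0, 0.1], [0, 0, 0]]
  ]
}}

```text
t: 12.35
tcp_pos: [0.5059, 0.1222, 0.1418]
tcp_rot: [0.0, 0.112, 0.994, 0.0]
contact_force: [-0.4, -0.5, 4.4]
width: 0.183
finger_force: 45.0
```

>>> {"method": "send_rows", "body": {
  "motion": [
    [[0, 0, 0.05], [0, 0, 0]],
    [[0, 0, 0.05], [0, 0, 0]]
  ]
}}

```text
t: 12.6
tcp_pos: [0.5058, 0.1222, 0.1412]
tcp_rot: [0.0, 0.112, 0.994, 0.0]
contact_force: [-0.1, 0.1, 4.0]
width: 0.188
finger_force: 45.0
```

>>> {"method": "send_rows", "body": {
  "motion": [
    [[0, 0, 0.05], [0, 0, 0]],
    [[0, 0, 0.05], [0, 0, 0]]
  ]
}}

```text
t: 12.85
tcp_pos: [0.5058, 0.1222, 0.1406]
tcp_rot: [0.0, 0.112, 0.994, 0.0]
contact_force: [-1.1, -0.2, 3.3]
width: 0.183
finger_force: 45.0
```

>>> {"method": "send_rows", "body": {
  "motion": [
    [[0, 0, 0.05], [0, 0, 0]],
    [[0, 0, 0.05], [0, 0, 0]]
  ]
}}

```text
t: 13.1
tcp_pos: [0.5059, 0.1222, 0.1404]
tcp_rot: [0.0, 0.112, 0.994, 0.0]
contact_force: [-0.7, -0.0, 4.9]
width: 0.188
finger_force: 45.0
```

>>> {"method": "send_rows", "body": {
  "motion": [
    [[0, 0, 0.05], [0, 0, 0]],
    [[0, 0, 0.05], [0, 0, 0]]
  ]
}}

```text
t: 13.35
tcp_pos: [0.506, 0.1222, 0.1403]
tcp_rot: [0.0, 0.112, 0.994, 0.0]
contact_force: [-1.1, -0.4, 7.0]
width: 0.186
finger_force: 45.0
```

>>> {"method": "send_rows", "body": {
  "motion": [
    [[0, 0, 0.03], [0, 0, 0]],
    [[0, 0, 0.03], [0, 0, 0]]
  ]
}}

```text
t: 13.6
tcp_pos: [0.5061, 0.1222, 0.1403]
tcp_rot: [0.001, 0.112, 0.994, 0.0]
contact_force: [-1.6, -0.1, 8.5]
width: 0.185
finger_force: 45.0
```

>>> {"method": "send_rows", "body": {
  "motion": [
    [[0, 0, 0.05], [0, 0, 0]],
    [[0, 0, 0.05], [0, 0, 0]]
  ]
}}

```text
t: 13.85
tcp_pos: [0.5063, 0.1223, 0.1402]
tcp_rot: [0.001, 0.112, 0.994, 0.0]
contact_force: [-3.4, -0.8, 12.2]
width: 0.188
finger_force: 45.0
```

>>> {"method": "send_rows", "body": {
  "motion": [
    [[0, 0, 0.05], [0, 0, 0]],
    [[0, 0, 0.05], [0, 0, 0]]
  ]
}}

```text
t: 14.1
tcp_pos: [0.5064, 0.1223, 0.1402]
tcp_rot: [0.001, 0.112, 0.994, 0.0]
contact_force: [-4.5, -0.8, 15.4]
width: 0.187
finger_force: 45.0
```

Seated, with about 16 N on the valve. I'll hold for over two seconds and check the rod in a picture.

>>> {"method": "send_rows", "body": {
  "motion": [
    [[0, 0, 0], [0, 0, 0]],
    [[0, 0, 0], [0, 0, 0]],
    [[0, 0, 0], [0, 0, 0]],
    [[0, 0, 0], [0, 0, 0]],
    [[0, 0, 0], [0, 0, 0]]
  ]
}}

```text
t: 14.72
tcp_pos: [0.5064, 0.1223, 0.1401]
tcp_rot: [0.001, 0.112, 0.994, 0.0]
contact_force: [-4.0, -1.8, 15.3]
width: 0.188
finger_force: 45.0
```

Run:
```python
from h import *
s=ctrl.snapshot('wrist');S=ctrl.snapshot('scene');st=ctrl.state();M=rot()
print(wproj(s,st,st['tcp_pos']-M[:,2]*.0368),st['contact_force'])
a=cv2.resize(s['image'][200:400,255:375,::-1],None,fx=3,fy=3,interpolation=cv2.INTER_CUBIC)
b=cv2.resize(S['image'][160:260,220:330,::-1],None,fx=4,fy=4,interpolation=cv2.INTER_CUBIC)
b=np.vstack([b,np.zeros((200,440,3),np.uint8)])
cv2.imwrite('pics/w5.png',np.hstack([a,b]))
```

```text
[314.11251057 338.50927939] [-3.78497518 -1.12424779 14.06193082]
```

View pics/w5.png

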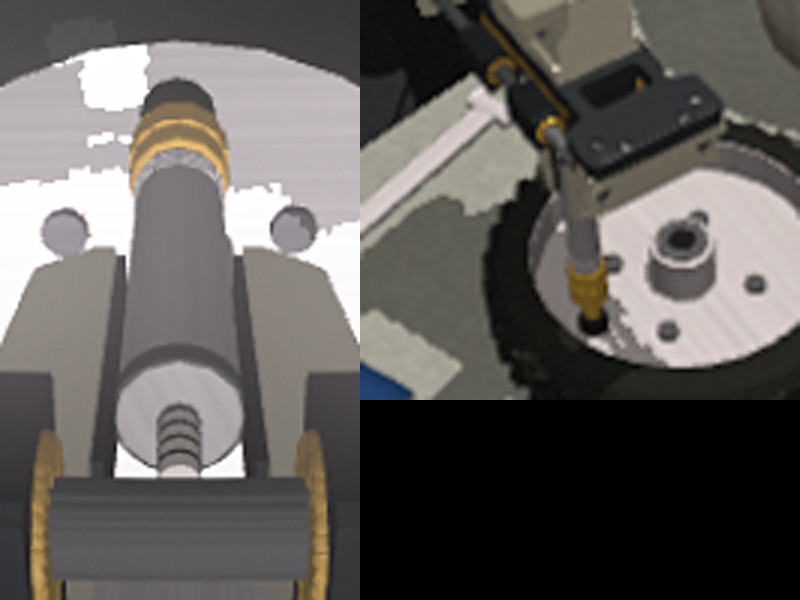

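The rod is out (rings visible at about (180,440) in the crop), the chuck sits on the stem and the gauge is upright. I'll keep holding.

>>> {"method": "send_rows", "body": {
  "motion": [
    [[0, 0, 0], [0, 0, 0]],
    [[0, 0, 0], [0, 0, 0]],
    [[0, 0, 0], [0, 0, 0]],
    [[0, 0, 0], [0, 0, 0]],
    [[0, 0, 0], [0, 0, 0]]
  ]
}}

```text
t: 15.45
tcp_pos: [0.5064, 0.1222, 0.1402]
tcp_rot: [0.001, 0.112, 0.994, 0.0]
contact_force: [-4.4, -0.4, 15.3]
width: 0.186
finger_force: 45.0
```

>>> {"method": "send_rows", "body": {
  "motion": [
    [[0, 0, 0], [0, 0, 0]],
    [[0, 0, 0], [0, 0, 0]],
    [[0, 0, 0], [0, 0, 0]],
    [[0, 0, 0], [0, 0, 0]],
    [[0, 0, 0], [0, 0, 0]]
  ]
}}

```text
t: 16.08
tcp_pos: [0.5064, 0.1223, 0.1401]
tcp_rot: [0.001, 0.112, 0.994, 0.0]
contact_force: [-3.8, -0.7, 14.8]
width: 0.183
finger_force: 45.0
```

>>> {"method": "send_rows", "body": {
  "motion": [
    [[0, 0, 0], [0, 0, 0]],
    [[0, 0, 0], [0, 0, 0]],
    [[0, 0, 0], [0, 0, 0]],
    [[0, 0, 0], [0, 0, 0]],
    [[0, 0, 0], [0, 0, 0]]
  ]
}}

```text
t: 16.7
tcp_pos: [0.5064, 0.1223, 0.1402]
tcp_rot: [0.001, 0.112, 0.994, 0.0]
contact_force: [-3.7, -0.9, 14.1]
width: 0.186
finger_force: 45.0
```

>>> {"method": "send_rows", "body": {
  "motion": [
    [[0, 0, 0], [0, 0, 0]],
    [[0, 0, 0], [0, 0, 0]],
    [[0, 0, 0], [0, 0, 0]],
    [[0, 0, 0], [0, 0, 0]],
    [[0, 0, 0], [0, 0, 0]]
  ]
}}

```text
t: 17.32
tcp_pos: [0.5064, 0.1223, 0.1402]
tcp_rot: [0.001, 0.112, 0.994, 0.0]
contact_force: [-4.6, -0.6, 14.3]
width: 0.182
finger_force: 45.0
```

>>> {"method": "send_rows", "body": {
  "motion": [
    [[0, 0, -0.3], [0, 0, 0]],
    [[0, 0, -0.8], [0, 0, 0]],
    [[0, 0, -1.5], [0, 0, 0]],
    [[0, 0, -2.3], [0, 0, 0]],
    [[0, 0, -3.2], [0, 0, 0]]
  ]
}}

```text
t: 17.95
tcp_pos: [0.5056, 0.1222, 0.1707]
tcp_rot: [-0.0, 0.112, 0.994, -0.0]
contact_force: [0.6, -0.4, -0.3]
width: 0.187
finger_force: 45.0
```

>>> {"method": "send_rows", "body": {
  "motion": [
    [[0, 0, -1.5], [0, 0, 0]],
    [[0, 0, -3], [0, 0, 0]],
    [[0, 0, -4.4], [0, 0, 0]],
    [[0, 0, -4.4], [0, 0, 0]]
  ]
}}

```text
t: 18.45
tcp_pos: [0.5067, 0.1224, 0.2163]
tcp_rot: [0.001, 0.112, 0.994, 0.0]
contact_force: [0.5, 0.9, -1.2]
width: 0.179
finger_force: 45.0
```

>>> {"method": "send_rows", "body": {
  "motion": [
    [[-1.5, -4.1, 0], [0, 0, 0]],
    [[-3.5, -9.6, 0], [0, 0, 0]],
    [[-5.5, -15.1, 0], [0, 0, 0]],
    [[-7.5, -20.6, 0], [0, 0, 0]],
    [[-9.3, -25.6, 0], [0, 0, 0]]
  ]
}}

```text
t: 19.08
tcp_pos: [0.5393, -0.15, 0.2137]
tcp_rot: [-0.0, 0.112, 0.994, 0.0]
contact_force: [1.7, 0.3, -2.2]
width: 0.185
finger_force: 45.0
```

>>> {"method": "send_rows", "body": {
  "motion": [
    [[-1.2, -3.4, 0], [0, 0, 0]],
    [[-1.7, -4.7, 0], [0, 0, 0]],
    [[-1.7, -4.7, 0], [0, 0, 0]],
    [[-1.7, -4.7, 0], [0, 0, 0]],
    [[-1.7, -4.7, 0], [0, 0, 0]]
  ]
}}

```text
t: 19.7
tcp_pos: [0.5459, -0.1963, 0.2144]
tcp_rot: [0.0, 0.111, 0.994, 0.0]
contact_force: [-0.4, 0.0, -1.5]
width: 0.184
finger_force: 45.0
```

>>> {"method": "send_rows", "body": {
  "motion": [
    [[0, 0, 0], [0, 0, 0]],
    [[0, 0, 0], [0, 0, 0]],
    [[0, 0, 0], [0, 0, 0]]
  ]
}}

```text
t: 20.08
tcp_pos: [0.5458, -0.1975, 0.2144]
tcp_rot: [0.0, 0.112, 0.994, -0.0]
contact_force: [0.0, 0.6, -1.5]
width: 0.183
finger_force: 45.0
```

Run:
```python
from h import *
st=ctrl.state();print(st['t'],st['tcp_pos'],st['tcp_rot'],go((.5455,-.198,.0946)))
s=ctrl.snapshot('wrist')
cv2.imwrite('pics/w6.png',cv2.resize(s['image'][100:400,215:415,::-1],None,fx=2,fy=2,interpolation=cv2.INTER_CUBIC))
```

```text
20.075 [ 0.54577026 -0.19746391  0.2144106 ] [ 4.86902534e-05  1.11542708e-01  9.93759640e-01 -1.14899293e-05] [ 0.02 -0.06 11.98]
```

View pics/w6.png

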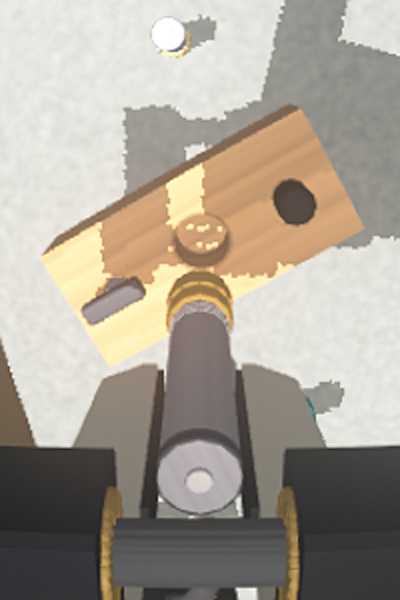

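The view matches the one just after lifting, with the hole at (316.5,221) and the gauge axis at column 315. I'll nudge 0.5 mm towards the hole centre and lower.

>>> {"method": "send_rows", "body": {
  "motion": [
    [[0, 0.05, 2], [0, 0, 0]],
    [[0, 0.05, 4.5], [0, 0, 0]],
    [[0, 0.05, 6.5], [0, 0, 0]],
    [[0, 0.05, 7.7], [0, 0, 0]],
    [[0, 0.05, 8.2], [0, 0, 0]]
  ]
}}

```text
t: 20.75
tcp_pos: [0.5454, -0.197, 0.1312]
tcp_rot: [-0.001, 0.112, 0.994, 0.0]
contact_force: [0.2, -0.4, -0.9]
width: 0.187
finger_force: 45.0
```

>>> {"method": "send_rows", "body": {
  "motion": [
    [[0, 0, 0.2], [0, 0, 0]],
    [[0, 0, 0.5], [0, 0, 0]],
    [[0, 0, 0.8], [0, 0, 0]],
    [[0, 0, 1.1], [0, 0, 0]],
    [[0, 0, 1.1], [0, 0, 0]]
  ]
}}

```text
t: 21.38
tcp_pos: [0.5457, -0.1971, 0.121]
tcp_rot: [-0.0, 0.112, 0.994, 0.0]
contact_force: [-0.4, -0.7, -0.6]
width: 0.189
finger_force: 45.0
```

>>> {"method": "send_rows", "body": {
  "motion": [
    [[0, 0, 0.6], [0, 0, 0]],
    [[0, 0, 1.2], [0, 0, 0]],
    [[0, 0, 1.8], [0, 0, 0]],
    [[0, 0, 2.2], [0, 0, 0]],
    [[0, 0, 2.4], [0, 0, 0]]
  ]
}}

```text
t: 22.0
tcp_pos: [0.5456, -0.1971, 0.0969]
tcp_rot: [-0.0, 0.112, 0.994, 0.0]
contact_force: [0.2, 0.2, -1.1]
width: 0.188
finger_force: 45.0
```

>>> {"method": "send_rows", "body": {
  "motion": [
    [[0, 0, 0.1], [0, 0, 0]],
    [[0, 0, 0.2], [0, 0, 0]],
    [[0, 0, 0.2], [0, 0, 0]],
    [[0, 0, 0.2], [0, 0, 0]]
  ]
}}

```text
t: 22.5
tcp_pos: [0.5459, -0.1972, 0.0955]
tcp_rot: [0.0, 0.112, 0.994, -0.0]
contact_force: [0.1, -0.5, -1.3]
width: 0.186
finger_force: 45.0
```

>>> {"method": "send_rows", "body": {
  "motion": [
    [[0, 0, 0.08], [0, 0, 0]],
    [[0, 0, 0.08], [0, 0, 0]],
    [[0, 0, 0.08], [0, 0, 0]]
  ],
  "force": 10
}}

```text
t: 22.88
tcp_pos: [0.5459, -0.1972, 0.0946]
tcp_rot: [0.0, 0.112, 0.994, -0.0]
contact_force: [0.4, 0.1, 0.2]
width: 0.192
finger_force: 10.0
```

>>> {"method": "send_rows", "body": {
  "motion": [
    [[0, 0, 0], [0, 0, 0]],
    [[0, 0, 0], [0, 0, 0]],
    [[0, 0, 0], [0, 0, 0]],
    [[0, 0, 0], [0, 0, 0]],
    [[0, 0, 0], [0, 0, 0]]
  ],
  "hand": -0.1
}}

```text
t: 23.5
tcp_pos: [0.5458, -0.1972, 0.0945]
tcp_rot: [-0.0, 0.112, 0.994, -0.0]
contact_force: [-0.3, -0.6, 0.1]
width: 0.551
finger_force: 0.0
```

>>> {"method": "send_rows", "body": {
  "motion": [
    [[0, 0, -1], [0, 0, 0]],
    [[0, 0, -3], [0, 0, 0]],
    [[0, 0, -6], [0, 0, 0]],
    [[0, 0, -10], [0, 0, 0]],
    [[0, 0, -14], [0, 0, 0]]
  ]
}}

```text
t: 24.12
tcp_pos: [0.546, -0.1972, 0.2377]
tcp_rot: [0.001, 0.112, 0.994, -0.0]
contact_force: [-0.2, -0.4, -0.1]
width: 0.552
finger_force: 0.0
```

>>> {"method": "send_rows", "body": {
  "motion": [
    [[0, 0, 0], [0, 0, 0]],
    [[0, 0, 0], [0, 0, 0]],
    [[0, 0, 0], [0, 0, 0]],
    [[0, 0, 0], [0, 0, 0]]
  ]
}}

```text
t: 24.62
tcp_pos: [0.5452, -0.1969, 0.2333]
tcp_rot: [-0.001, 0.112, 0.994, 0.0]
contact_force: [-0.9, -0.6, -0.9]
width: 0.555
finger_force: 0.0
```

Run:
```python
from h import *
st=ctrl.state();print(st['t'],st['tcp_pos'],st['width'],st['contact_force'])
s=ctrl.snapshot('wrist');S=ctrl.snapshot('scene')
cv2.imwrite('pics/w7.png',np.hstack([cv2.resize(s['image'][130:330,215:415,::-1],None,fx=2,fy=2),cv2.resize(S['image'][250:350,350:450,::-1],None,fx=4,fy=4)]))
```

```text
24.625 [ 0.54520925 -0.19687974  0.23327107] 0.5552264939594476 [-0.9437858  -0.56599277 -0.85617874]
```

View pics/w7.png

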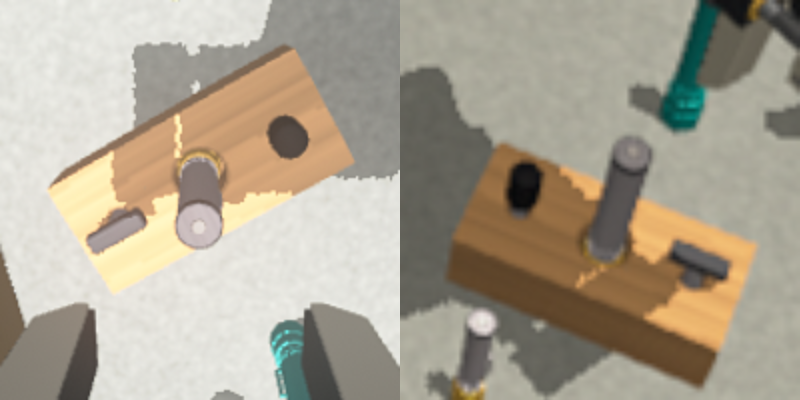

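The gauge stands upright in its middle hole with the rod back in, the other tools are undisturbed and the gripper is clear.

```bash
python3 -c "
from cell import ctrl
print(ctrl.job_done())"
```

```text
the job is handed in; nothing more can be done
None
```

I seated the gauge on the valve at about 15–16 N with the rod out and held it there for over three seconds, then stood it back upright in its hole without touching anything else, and handed the job in.

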